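# Clamp a mortice lock on the drilling bed with the geared hold-down jack

### The job

Clamp the mortice lock for drilling: slide it along the drilling bed, away from you, until its long front plate sits squarely against both locating pins, without ramming it. Then wind the crank of the hold-down jack clockwise until the pressure foot comes down on the lock case and the crank turns clearly heavier, and stop there: the lock must be held firmly, but do not screw down so hard that the thin case is crushed. Let go of the crank and leave the other things on the bench where they are.

Things in the scene. Friction and masses are not known exactly. Their poses are not given: they have to be found in the camera images.
- bed: dark steel drilling bed, 250 x 200 x 14 mm, bolted down. Origin on the worktop plane straight under the jack foot's axis; x points away from the robot, y left, z up. Bed top at z = 14 mm, from x = -132 to +118 mm. Two upright locating pins, 14 mm thick and 24 mm tall, stand on it at x = +31, y = +75 and -75 mm: their near sides are at x = +24 mm
- jack: dark green hold-down jack fixed on the bed, same origin and axes. A gear case hangs over the bed (90 to 169 mm above the worktop, near side at x = -19 mm, 58 mm wide); its ram carries a round foot 30 mm wide, sprung at 80 N per mm, driven straight down 10 mm per clockwise turn. Its height is not reported: it starts 9 to 25 mm above the case. The jack holds by its own friction when let go
- crank_axis (a point): point on the upright axis of the crank, 48 mm beyond the foot's axis, at the height of crank_grip (217 mm above the worktop; the crank stays at this height). The crank turns clockwise, seen from above, to lower the foot. It starts at any angle
- crank_grip (a point): middle of the crank's upright black sleeve, 19 mm thick, 46 mm tall, spinning freely on its pin 42 mm from the crank axis; the arm is 26 mm lower, nothing stands above the sleeve. Turning takes 2 N along the circle while the foot runs free (at rest friction can hide 2 N either way); once it bears each further newton is 26 N on the lock, rising over an eighth of a turn. Stop at about 4 N
- mortice_lock: steel mortice lock: case 130 x 85 x 16 mm, on its far side a front plate 180 mm long, 20 mm high, 3 mm thick, with two bolts 13 mm out of it. Origin under the lock at the bed's top; y points to the plate (away from the robot), x along it (right). Case's near edge at y = -51, x = -65 to +65 mm; plate's outer face at y = +38 mm. Starts 18 to 38 mm short of the pins; about 0.55 kg, 4 to 10 N to slide
- hammer: locksmith's hammer, 268 mm long, lying to the right of the bed; origin under its middle; not to be moved
- file_flat: flat file with wooden handle, 280 mm long, left of the bed; origin under its middle; not to be moved
- cylinder_b: brass lock cylinder, 44 x 72 x 17 mm, left of the bed; origin under its middle; not to be moved
- pen_2: marker pen, 135 mm long, near the front edge on the left; origin under its middle; not to be moved
- pin_tin: round open tin, 64 mm wide and 22 mm high, at the back left of the bed; origin under its middle; not to be moved

How it is judged:
On the way, in this order (a step that is already met when the one before it is completed fails the run):
1. the lock's front plate is home against both pins, before the foot touches it (x of mortice_lock in the frame of bed above -0.0175 m and y of mortice_lock in the frame of bed between -0.02 and 0.02 m and angle between the y axis of mortice_lock and the x axis of bed, either way round below 0.04 rad and contact force between jack and mortice_lock below 1 N), for 0.2 s.
2. the foot bears on the lock case with more than 25 N (x of mortice_lock in the frame of bed above -0.0175 m and y of mortice_lock in the frame of bed between -0.02 and 0.02 m and angle between the y axis of mortice_lock and the x axis of bed, either way round below 0.04 rad and contact force between jack and mortice_lock above 25 N), for 0.2 s.
At the end, for the whole second after the job is handed in: the lock's plate is within 3.5 mm of both pins and square to them (0.04 rad), within 20 mm of the middle of the bed, at rest, and the jack's foot presses on it with 25 to 200 N (all of step 2 and contact force between jack and mortice_lock below 200 N and linear speed of mortice_lock below 0.01 m/s); the robot touches nothing.
It fails at once if the foot crushes the case: more than 200 N on the lock (contact force between jack and mortice_lock above 200 N).
It fails at once if the lock is rammed: the fingers push it with more than 50 N (contact force between the fingers and mortice_lock above 50 N).
It fails at once if another thing on the bench is shifted by more than 30 mm (distance of any of hammer, file_flat, cylinder_b, pen_2, pin_tin from where it was at the start of the episode above 0.03 m).
It also fails if it takes over 72 s, if anything falls off the work surface, if the arm or the gripper's body presses on something with over 40 N, if the wrist force passes 120 N, or if a joint passes its speed limit or range.

### The arm

A 7-joint arm with a two-finger parallel gripper is mounted at the origin on a cart in front of the work surface, level with it; the furniture and walls round the work are solid. World frame = base frame: x ahead of the robot, y to its left, z up, the work surface at z = 0. Lengths are in m, angles in rad, forces in N, time in s.
With the tool pointing down it reaches from about 0.425 to 0.925 m from the base axis. Payload 6.8 kg.
Tool frame: the origin (TCP) lies where the fingers leave the gripper's body, on its centre line; the fingertips stand 73 mm ahead of it and the grasp point (between the pads) lies 54 mm ahead of it; z points along the fingers, y is the line along which they close (so a half turn about z gives the same grasp; the last joint's range is limited). The gripper opens to 85 mm and grips with 20 to 120 N. Pads are 22 mm wide; open, the fingers measure 114 mm over their backs; the gripper's body (76 mm by 85 mm) begins 54 mm behind the grasp point. The pads swing forward as they close: fully open they stand 13 mm farther back than shut.
Start: joints at [0.999, 0.477, 0.022, 1.555, -0.011, 1.109, -0.083], TCP at [0.302, -0.604, 0.304] pointing down, gripper open.
Joint ranges: [-2.96, 2.96], [-0.34, 2.1], [-1.41, 1.46], [0.24, 2.44], [-1.37, 4.51], [0.17, 1.92], [-2.96, 2.96]. Speed limits (rad/s): [2.39, 2.39, 3.14, 3.14, 3.14, 3.14, 3.14].

### API

Orientations are given as a rotation vector (axis times angle).
In Python, from bench import r, grab_frame, camera_info gives the robot as it stands.
- The arm moves only by the shell command python3 -m pendant 'ROWS' [OPENING] [FORCE]. ROWS is a JSON list of rows, 1 to 5 of them, each of 6 numbers: dx, dy, dz in fractions of the full range, 1 being 0.75 m, then a rotation vector rx, ry, rz in fractions of the full range, 1 being 2 pi rad; each row is the pose to reach, as a shift and turn from the pose commanded when the command began, along the tool's axes at that moment; what a row does not reach only later rows make up. A row lasts 1/10 s, in which the tool goes at most 0.05 m and 0.15 rad, less where a joint would pass 70% of its speed; a pose out of reach is approached as far as the arm can. OPENING is the finger opening in m, set as the command begins (- or left out keeps the last). The fingers move at their own pace and stop on an object; FORCE is the grip in N (left out, the last holds). Time passes only in rows, so rows that do not move let the fingers close. It prints the time, the measured TCP pose, the force, the opening and the grip force at its end. Input that does not fit is refused with a message, and nothing moves.
- r.get_obs(): the state, without advancing time (a new reading comes with each control period).
- grab_frame(name): name is "side" or "top"; returns (picture, depth): 420x560x3 uint8, blue, green, red; 420x560 float32, m along the optical axis (not along the pixel's ray), 0 where there is no reading.
- camera_info(name): a dict with "camera_matrix" (3x3 intrinsics, pixels), "R" (3x3) and "t" (3): a world point X has camera coordinates R X + t. Camera axes: x right, y down, z forward; pixel columns grow to the right and rows downward; lengths in m; the calibration is good to about 2 mm. A picture is of the moment at which its call begins. camera_info takes no time and is no camera call.
- r.hand_in(): hands the job in; it is judged then, once.
The state is a dict: "clock": time; "joints": joint angles; "qvel": joint speeds; "tau": joint torques, N m; "tcp_pos": TCP position; "orientation": TCP orientation; "contact_force": force on the tool from outside, world axes, zero at the start; "moment": the same for the moment, N m; "grip_width": finger opening in m; "gripper_force": force on a finger pad.
Only numpy, scipy, OpenCV 4.12 (cv2) and the standard library are available. Lean on these libraries where they do the work, as an engineer would, in place of code of your own. Each camera call takes 0.05 s, during which the arm holds its last target. There are 200 camera calls.

## Working session

There is one attempt and no reset: what is moved stays moved. The work goes in short steps, Python scripts to look and compute and a shell command to move; the robot and the scene stay as the last step left them, time stands still between calls to the robot, and variables do not carry over. Pictures are saved under pics/ and viewed, at most 10 in all, crops included, and the job is handed in when it is done.

```bash
mkdir -p pics; ls
python3 - <<'E'
from bench import r, grab_frame, camera_info
import cv2,numpy as np
for n in("side","top"):
    p,d=grab_frame(n); cv2.imwrite(f"pics/{n}0.png",p); np.save(f"pics/{n}0.npy",d)
    c=camera_info(n); print(n,np.array(c["camera_matrix"]).tolist(),np.round(-np.array(c["R"]).T@c["t"],3),np.round(c["R"],3).tolist())
o=r.get_obs(); print(o)
E
```

```text
pics
side [[512.1588990695806, 0.0, 282.22841090853217], [0.0, 512.1588990695806, 205.07446729724546], [0.0, 0.0, 1.0]] [ 0.328 -1.448  0.675] [[0.99, -0.141, 0.015], [-0.042, -0.392, -0.919], [0.136, 0.909, -0.394]]
top [[501.243352627915, 0.0, 286.3851693832379], [0.0, 501.243352627915, 209.44211479032722], [0.0, 0.0, 1.0]] [ 0.402 -0.189  1.318] [[0.006, -1.0, -0.01], [-0.994, -0.005, -0.113], [0.113, 0.011, -0.994]]
{'clock': 0.1, 'joints': array([ 0.99890081,  0.47773362,  0.02234258,  1.55638638, -0.01151735,
        1.10927212, -0.08309661]), 'qvel': array([ 0.00209018, -0.00095427,  0.00058578, -0.00175349,  0.0005258 ,
        0.00382724, -0.00114055]), 'tau': array([ 4.50148407e-03, -5.97759426e+01,  1.61337107e+00, -2.81957996e+01,
        1.28390815e-02,  4.94078704e-03, -2.92664811e-05]), 'tcp_pos': array([ 0.30176908, -0.6033138 ,  0.3029977 ]), 'orientation': array([-3.05593675e+00, -7.21672243e-01,  7.65148582e-04]), 'contact_force': array([ 0.73533886, -0.02279819,  0.39356682]), 'moment': array([0.0111504 , 0.03586646, 0.01308509]), 'gripper_force': 0.0, 'grip_width': 0.08563927594990135}
```

View pics/top0.png

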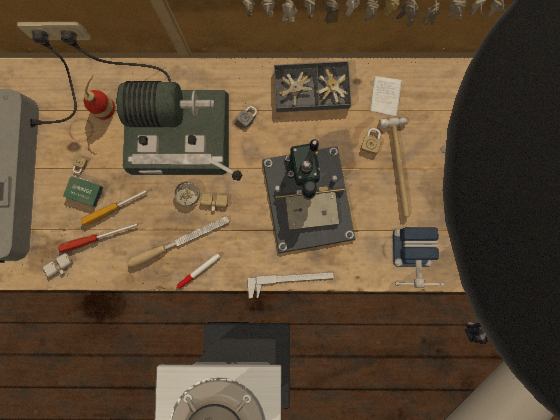

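View pics/side0.png

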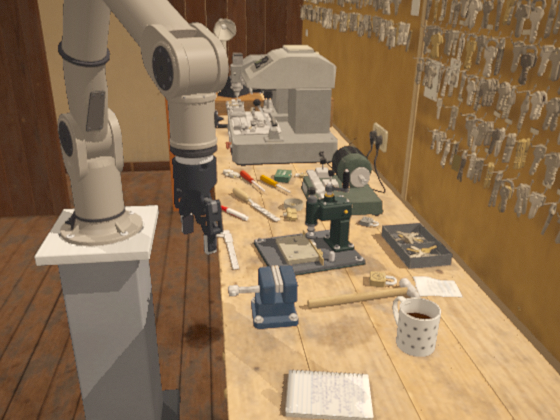

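```bash
cat > h.py <<'E'
import numpy as np,cv2
from bench import r,grab_frame,camera_info
def cloud(n,d):
    c=camera_info(n);K=np.array(c["camera_matrix"]);R=np.array(c["R"]);t=np.array(c["t"])
    v,u=np.mgrid[:420,:560]
    P=np.stack([(u-K[0,2])/K[0,0]*d,(v-K[1,2])/K[1,1]*d,d],-1)
    W=(P-t)@R; W[d==0]=np.nan
    return W
def ray(n,u,v,z):
    c=camera_info(n);K=np.array(c["camera_matrix"]);R=np.array(c["R"]);t=np.array(c["t"])
    o=-R.T@t;w=R.T@np.linalg.solve(K,[u,v,1]);return o+w*(z-o[2])/w[2]
def px(n,X):
    c=camera_info(n);q=np.array(c["camera_matrix"])@(np.array(c["R"])@X+np.array(c["t"]));return q[:2]/q[2]
E
python3 - <<'E'
from h import *
p=cv2.imread("pics/top0.png");W=cloud("top",np.load("pics/top0.npy"))
roi=np.zeros((420,560),bool);roi[130:262,250:368]=1
Z=W[...,2]
for a,b in((.20,.26),(.15,.2),(.025,.033),(.033,.045),(.007,.026)):
    m=roi&(Z>a)&(Z<b);n,l,s,c=cv2.connectedComponentsWithStats(m.astype(np.uint8))
    for i in range(1,n):
        if s[i,4]>8:
            q=W[l==i];print(a,b,s[i],np.round(np.mean(q,0),4),cv2.minAreaRect((q[:,:2]*1000).astype(np.float32)))
m=(roi&(p.max(2)<95)&(Z>.005)&(Z<.022)).astype(np.uint8)
cv2.imwrite("pics/topz.png",cv2.resize(p[130:262,250:368],None,fx=4.5,fy=4.5,interpolation=cv2.INTER_CUBIC))
s=cv2.imread("pics/side0.png")
cv2.imwrite("pics/sidez.png",cv2.resize(s[180:280,245:370],None,fx=5.5,fy=5.5,interpolation=cv2.INTER_CUBIC))
E
```

```text
0.2 0.26 [310 139   9  12  87] [ 0.6704 -0.2367  0.2313] ((672.618896484375, -237.17626953125), (18.65873908996582, 18.151811599731445), 78.35542297363281)
0.2 0.26 [303 161   7   6  30] [ 0.6337 -0.2209  0.2029] ((634.0610961914062, -220.3159637451172), (12.01567554473877, 13.47122859954834), 2.833993434906006)
0.15 0.2 [291 144  28  51 714] [ 0.6311 -0.2213  0.1638] ((630.5430908203125, -223.6927490234375), (119.74746704101562, 57.04229736328125), 9.54269027709961)
0.025 0.033 [285 155   5   6  20] [ 0.6857 -0.1755  0.0289] ((685.4340209960938, -175.4686279296875), (14.266918182373047, 10.512677192687988), 0.4750213921070099)
0.025 0.033 [286 162   9  16  51] [ 0.6502 -0.183   0.0279] ((654.7435302734375, -183.56561279296875), (42.31926727294922, 15.918438911437988), 9.020302772521973)
0.025 0.033 [ 286  186   53   44 1440] [ 0.5488 -0.2409  0.0292] ((555.7053833007812, -241.48020935058594), (101.45366668701172, 133.1682586669922), 6.807602882385254)
0.025 0.033 [338 189   7   2   9] [ 0.6014 -0.3169  0.0305] ((601.1683349609375, -315.9696044921875), (3.087733030319214, 15.496953010559082), 2.3045456409454346)
0.033 0.045 [332 176   5   5  22] [ 0.6302 -0.2976  0.0388] ((630.3092651367188, -297.58673095703125), (10.252586364746094, 11.07480525970459), 3.362999439239502)
0.033 0.045 [275 186   5   5  20] [ 0.6033 -0.1507  0.0375] ((603.7677612304688, -150.18931579589844), (10.3710355758667, 11.184948921203613), 89.53477478027344)
0.033 0.045 [328 190   5   3  12] [ 0.5969 -0.2875  0.0343] ((596.70361328125, -287.2135009765625), (5.375322341918945, 10.390066146850586), 0.5319372415542603)
0.007 0.026 [361 134   7  18  81] [ 0.7263 -0.3814  0.0175] ((731.1121215820312, -379.6407165527344), (16.52373695373535, 46.10715866088867), 89.37618255615234)
0.007 0.026 [ 263  146   92  107 4316] [ 0.5697 -0.2301  0.0142] ((578.668212890625, -231.4561309814453), (254.66798400878906, 202.5859375), 10.434161186218262)
```

View pics/topz.png

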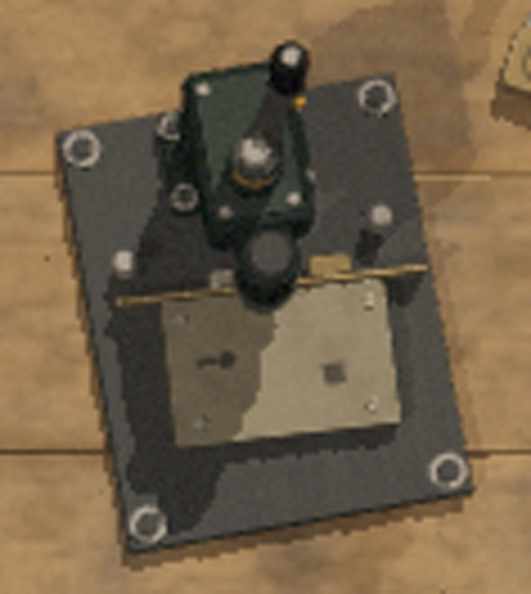

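View pics/sidez.png

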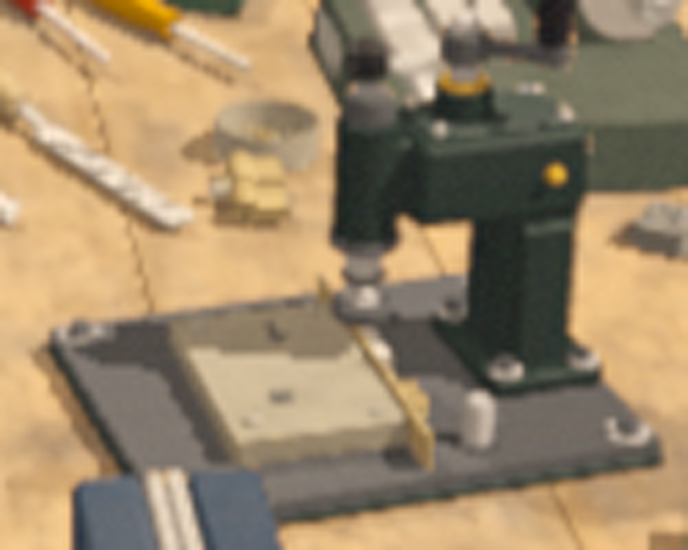

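```bash
cat >> h.py <<'E'
O=np.array([.586,-.230]);yaw=.1815
ex=np.array([np.cos(yaw),np.sin(yaw)]);ey=np.array([-ex[1],ex[0]])
def bed(X): d=np.asarray(X)[...,:2]-O; return np.stack([d@ex,d@ey],-1)
def unbed(x,y): return O+x*ex+y*ey
from scipy.spatial.transform import Rotation as Ro
def goal(x,y,z,heading=yaw,X=None):
    "shift in tool axes + rot to bed-frame xy, world z, tool down with tool x at heading"
    o=r.get_obs();A=Ro.from_rotvec(o["orientation"])
    G=Ro.from_matrix(np.array([[np.cos(heading),np.sin(heading),0],[np.sin(heading),-np.cos(heading),0],[0,0,-1]]))
    d=np.array([*(unbed(x,y) if X is None else X),z])-o["tcp_pos"]
    return np.round(A.inv().apply(d),4),np.round((A.inv()*G).as_rotvec(),4)
E
python3 - <<'E'
from h import *
for n,(u,v) in dict(nl=(178,445),nr=(400,422),fr=(383,282),fl=(163,305)).items():
    X=ray("top",250+(u+.5)/4.5-.5,130+(v+.5)/4.5-.5,.030);print(n,bed(X))
for n,(u,v) in dict(pl=(118,300),pr=(428,267)).items():
    X=ray("top",250+(u+.5)/4.5-.5,130+(v+.5)/4.5-.5,.034);print(n,bed(X))
W=cloud("side",np.load("pics/side0.npy"))
m=(np.hypot(W[...,0]-.302,W[...,1]+.604)<.09)&(W[...,2]>.15)&(W[...,2]<.32)
q=W[m];print("tip z",np.percentile(q[:,2],[0,.5,2,5,50]),len(q))
print(goal(-.16,-.004,.25),r.get_obs()["tcp_pos"])
E
```

```text
nl [-0.0766751   0.06276689]
nr [-0.08600583 -0.06463854]
fr [-0.00472912 -0.07009653]
fl [0.00445528 0.05708765]
pl [0.0113197  0.08209762]
pr [-0.00124962 -0.09671246]
tip z [0.24189432 0.24270716 0.24443327 0.24842508 0.29340098] 1192
(array([ 0.2664, -0.2474,  0.0534]), array([-0.0016,  0.0003,  0.2823])) [ 0.30176908 -0.6033138   0.3029977 ]
```

The rows are not in the units I measure in: shifts go in shares of 0.75 m and turns go in shares of 2 pi rad. I convert before sending: 0.17 m / 0.75 = 0.2267, -0.16 m / 0.75 = -0.2133, 0.28 rad / 6.2832 = 0.0446.

```bash
python3 -m pendant '[[0.0467,-0.0427,0,0,0,0.0111],[0.0933,-0.0867,0,0,0,0.0223],[0.14,-0.1293,0,0,0,0.0334],[0.1867,-0.1733,0,0,0,0.0446],[0.2267,-0.2133,0,0,0,0.0449]]'; python3 -m pendant '[[0.04,-0.0533,0,-0.0003,0,0],[0.08,-0.0933,0,-0.0003,0,0],[0.12,-0.12,0,-0.0003,0,0],[0.12,-0.12,0,-0.0003,0,0]]'
python3 - <<'E'
from h import *
print(goal(-.13,-.003,.15),goal(-.13,-.003,.079),bed(r.get_obs()["tcp_pos"]),r.get_obs()["joints"])
E
```

```text
clock: 0.6
tcp_pos: [0.3831, -0.3819, 0.3036]
orientation: [-3.128, -0.284, 0.0]
contact_force: [1.3, -0.2, 0.4]
grip_width: 0.0854
gripper_force: 0.0
clock: 1.0
tcp_pos: [0.4583, -0.2746, 0.3039]
orientation: [-3.127, -0.299, -0.003]
contact_force: [0.1, -0.3, -0.6]
grip_width: 0.0853
gripper_force: 0.0
(array([ 0.0035, -0.0177,  0.1539]), array([-0.0001, -0.0021,  0.0092])) (array([ 0.0033, -0.0177,  0.2249]), array([-0.0001, -0.0021,  0.0092])) [-0.1336373  -0.02079292] [ 0.49467745  0.24908756 -0.0840801   1.88824439  0.02303179  1.00351082
 -0.97923928]
```

Converted, 0.222 m / 0.75 = 0.296, 0.19 m / 0.75 = 0.2533, 0.009 rad / 6.2832 = 0.0014.

```bash
python3 -m pendant '[[0.004,-0.024,0.0667,0,-0.0003,0.0014],[0.004,-0.024,0.1333,0,-0.0003,0.0014],[0.004,-0.024,0.2,0,-0.0003,0.0014],[0.004,-0.024,0.2533,0,-0.0003,0.0014],[0.004,-0.024,0.296,0,-0.0003,0.0014]]';python3 -m pendant '[[0,0,0,0,0,0],[0,0,0.0027,0,0,0]]'
python3 - <<'E'
from h import *
o=r.get_obs();print(goal(-.10,-.003,.079),bed(o["tcp_pos"]))
p,d=grab_frame("side");W=cloud("side",d)
B=bed(W);m=(B[...,0]<-.095)&(B[...,0]>-.16)&(abs(B[...,1])<.07)&(W[...,2]<.12)
print(np.sort(W[m][:,2])[::100])
cv2.imwrite("pics/s1.png",cv2.resize(p[170:290,210:370],None,fx=5,fy=5))
E
```

```text
clock: 1.5
tcp_pos: [0.4528, -0.2619, 0.0791]
orientation: [3.129, 0.27, -0.007]
contact_force: [-1.1, -0.1, 0.6]
grip_width: 0.0854
gripper_force: 0.0
clock: 1.7
tcp_pos: [0.4543, -0.2623, 0.0801]
orientation: [3.128, 0.27, -0.004]
contact_force: [-0.0, -0.6, 0.0]
grip_width: 0.0852
gripper_force: 0.0
(array([ 0.0353, -0.0054,  0.001 ]), array([ 0.0014,  0.0027, -0.0092])) [-0.13537535 -0.00802338]
[-0.00549029 -0.00208107  0.00147049  0.01190917  0.02732269  0.04734738
  0.07667122  0.1017365   0.11952589]
```

View pics/s1.png

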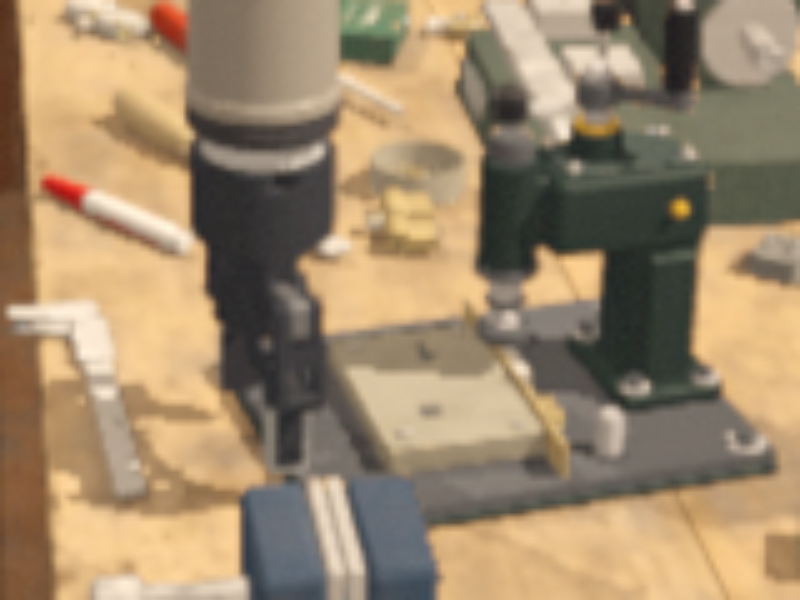

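Converted, 0.033 m / 0.75 = 0.044, 0.03 m / 0.75 = 0.04, -0.009 rad / 6.2832 = -0.0014.

```bash
python3 -m pendant '[[0.0133,-0.0027,0,0,0,0],[0.0267,-0.0053,0,0.0002,0.0005,-0.0014],[0.04,-0.0067,0,0.0002,0.0005,-0.0014],[0.044,-0.0067,0,0.0002,0.0005,-0.0014]]'; python3 -m pendant '[[0.0027,0,0,0,0,0],[0.0053,0,0,0,0,0],[0.008,0,0,0,0,0],[0.0107,0,0,0,0,0],[0.0133,0,0,0,0,0]]'; python3 -c "
from h import *
print(goal(-.08,-.003,.079),bed(r.get_obs()['tcp_pos']))"
```

```text
clock: 2.15
tcp_pos: [0.4885, -0.2505, 0.0807]
orientation: [3.127, 0.288, 0.006]
contact_force: [0.3, 1.1, 0.1]
grip_width: 0.0852
gripper_force: 0.0
clock: 2.65
tcp_pos: [0.495, -0.2499, 0.0796]
orientation: [3.128, 0.283, -0.002]
contact_force: [-3.0, -1.0, 1.3]
grip_width: 0.0853
gripper_force: 1.8
(array([ 0.0131, -0.0001,  0.0006]), array([ 0.0002,  0.001 , -0.0009])) [-0.09310863 -0.00311417]
```

Contact started. Continue about 2 mm per row.

Converted, 0.008 m / 0.75 = 0.0107, 0.007 m / 0.75 = 0.0093.

```bash
python3 -m pendant '[[0.0027,0,0,0,0,0],[0.0053,0,0,0,0,0],[0.008,0,0,0,0,0],[0.0093,0,0,0,0,0],[0.0107,0,0,0,0,0]]'; python3 -c "
from h import *
print(goal(-.076,-.003,.079),bed(r.get_obs()['tcp_pos']))"; python3 -m pendant '[[0.0013,0,0,0,0,0],[0.0027,0,0,0,0,0],[0.004,0,0,0,0,0],[0.0053,0,0,0,0,0]]'; python3 -c "
from h import *
print(goal(-.076,-.003,.079),bed(r.get_obs()['tcp_pos']))
p,d=grab_frame('top');cv2.imwrite('pics/t1.png',cv2.resize(p[130:262,250:368],None,fx=4.5,fy=4.5,interpolation=cv2.INTER_CUBIC))"
```

```text
clock: 3.15
tcp_pos: [0.5039, -0.248, 0.0797]
orientation: [3.128, 0.285, 0.002]
contact_force: [-1.7, -1.5, 0.4]
grip_width: 0.0853
gripper_force: 1.2
(array([0.008 , 0.0001, 0.0008]), array([ 0.0006, -0.0009,  0.0004])) [-0.08402281 -0.00286047]
clock: 3.55
tcp_pos: [0.5076, -0.2471, 0.0797]
orientation: [3.128, 0.286, 0.001]
contact_force: [-3.0, -1.2, 0.2]
grip_width: 0.0856
gripper_force: 1.5
(array([0.0042, 0.0004, 0.0007]), array([ 0.0002, -0.0005,  0.0005])) [-0.08022367 -0.00262414]
```

View pics/t1.png

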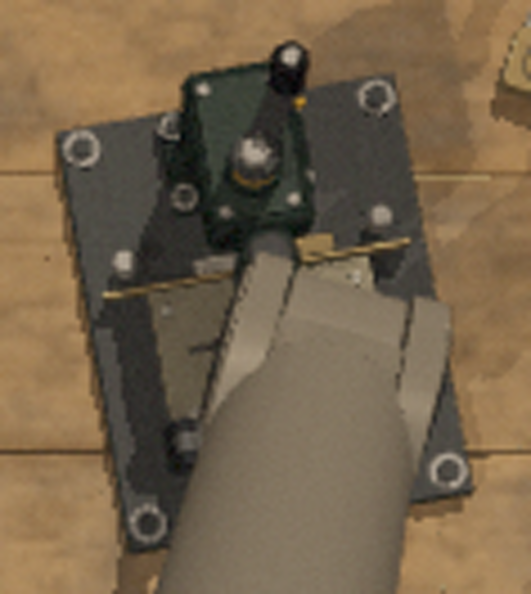

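Converted, 0.004 m / 0.75 = 0.0053, 0.003 m / 0.75 = 0.004.

```bash
python3 -m pendant '[[0.0013,0,0,0,0,0],[0.0027,0,0,0,0,0],[0.004,0,0,0,0,0],[0.0053,0,0,0,0,0]]'; python3 -m pendant '[[0.0013,0,0,0,0,0],[0.0027,0,0,0,0,0]]'; python3 -m pendant '[[0.0013,0,0,0,0,0],[0.0027,0,0,0,0,0]]';python3 -c "
from h import *
print(bed(r.get_obs()['tcp_pos']))
for n,(u,v) in dict(pl=(104,296),pr=(410,240)).items():
    X=ray('top',250+(u+.5)/4.5-.5,130+(v+.5)/4.5-.5,.034);print(n,bed(X))"
```

```text
clock: 4.0
tcp_pos: [0.5118, -0.2465, 0.0798]
orientation: [3.128, 0.285, 0.002]
contact_force: [-2.7, 0.2, -1.8]
grip_width: 0.0853
gripper_force: 1.2
clock: 4.2
tcp_pos: [0.5138, -0.2462, 0.0798]
orientation: [3.128, 0.285, 0.002]
contact_force: [-2.0, -0.4, -1.6]
grip_width: 0.0852
gripper_force: 1.1
clock: 4.4
tcp_pos: [0.5152, -0.2459, 0.0798]
orientation: [3.128, 0.285, -0.0]
contact_force: [-5.4, -0.9, 1.3]
grip_width: 0.0855
gripper_force: 2.7
[-0.07248983 -0.00286187]
pl [0.01502662 0.08962351]
pr [ 0.01601975 -0.08947469]
```

Converted, 0.001 m / 0.75 = 0.0013.

```bash
python3 -m pendant '[[0.0013,0,0,0,0,0],[0.0013,0,0,0,0,0]]'; python3 -m pendant '[[0.0013,0,0,0,0,0],[0.0013,0,0,0,0,0]]'
```

```text
clock: 4.6
tcp_pos: [0.5154, -0.2459, 0.0798]
orientation: [3.129, 0.284, -0.002]
contact_force: [-5.8, 0.3, 2.5]
grip_width: 0.0853
gripper_force: 3.1
clock: 4.8
tcp_pos: [0.5155, -0.2459, 0.0797]
orientation: [-3.129, -0.284, 0.005]
contact_force: [-8.6, 0.8, 4.9]
grip_width: 0.0853
gripper_force: 4.2
```

Converted, 0.002 m / 0.75 = 0.0027, 0.001 m / 0.75 = 0.0013.

```bash
python3 -m pendant '[[0.0013,0,0,0,0,0],[0.0027,0,0,0,0,0],[0.0027,0,0,0,0,0]]'; python3 -m pendant '[[-0.0133,0,0,0,0,0],[-0.04,0,0,0,0,0],[-0.08,0,0,0,0,0],[-0.08,0,0,0,0,0]]'; python3 -m pendant '[[0,0,-0.0667,0,0,0],[0,0,-0.1333,0,0,0],[0,0,-0.2,0,0,0],[0,0,-0.2667,0,0,0],[0,0,-0.32,0,0,0]]'
python3 - <<'E'
from h import *
p,d=grab_frame('top');cv2.imwrite('pics/t2.png',cv2.resize(p[130:262,250:368],None,fx=4.5,fy=4.5,interpolation=cv2.INTER_CUBIC))
o=r.get_obs();print(o["tcp_pos"],o["joints"],bed(o["tcp_pos"]))
W=cloud("top",d);Z=W[...,2];B=bed(W)
m=(B[...,0]>-.1)&(B[...,0]<.12)&(abs(B[...,1])<.11)&(Z>.222)&(Z<.25)
q=W[m];print(len(q),q.min(0),q.max(0),np.mean(q,0),bed(np.mean(q,0)))
E
```

```text
clock: 5.1
tcp_pos: [0.5158, -0.2459, 0.0795]
orientation: [-3.128, -0.282, 0.01]
contact_force: [-12.4, -1.3, 9.1]
grip_width: 0.0855
gripper_force: 6.4
clock: 5.5
tcp_pos: [0.4573, -0.2571, 0.0798]
orientation: [3.128, 0.28, -0.001]
contact_force: [-0.6, 0.1, -0.7]
grip_width: 0.0853
gripper_force: 0.0
clock: 6.0
tcp_pos: [0.4618, -0.2558, 0.3239]
orientation: [3.126, 0.286, 0.011]
contact_force: [1.1, -1.1, -0.6]
grip_width: 0.0857
gripper_force: 0.0
[ 0.46416732 -0.25687386  0.33012762] [ 0.47018943  0.21091315 -0.09550377  1.87349579  0.02316587  1.04151283
 -1.02303875] [-0.12468233 -0.00444101]
69 [ 0.66336381 -0.24605784  0.22298933] [ 0.68229384 -0.22814376  0.24457261] [ 0.67140723 -0.23684005  0.23671592] [ 0.08276967 -0.02214413]
```

View pics/t2.png

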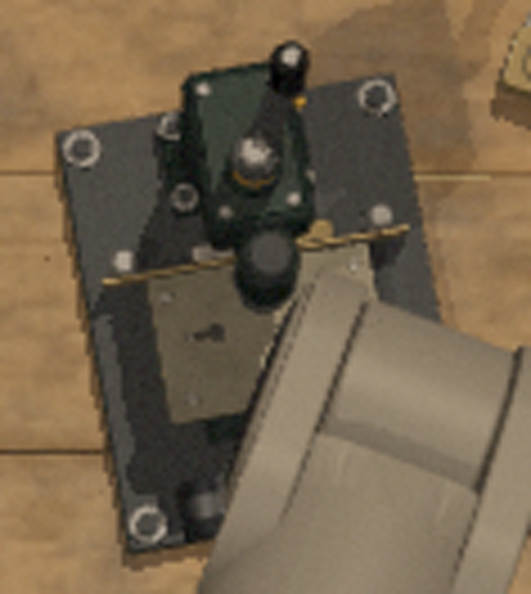

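Run:
```python
from h import *
c=camera_info("side");C=-np.array(c["R"]).T@c["t"]
u=(C[:2]-O);u/=np.linalg.norm(u);f=O+.015*u
for z in np.arange(.03,.065,.005): print(round(z,3),px("side",np.array([*f,z])))
for n,(u,v) in dict(pl=(105,282),pr=(410,228)).items():
    X=ray('top',250+(u+.5)/4.5-.5,130+(v+.5)/4.5-.5,.034);print(n,bed(X))
o=r.get_obs();s=np.array([.6716,-.2369])
print(goal(0,0,.33,X=s),goal(0,0,.276,X=s))
a0=np.degrees(np.arctan2(.0221,.0348));print(a0)
```

```text
0.03 [309.22386938 245.8198373 ]
0.035 [309.28999035 244.17385693]
0.04 [309.35630046 242.52316825]
0.045 [309.42280052 240.86775102]
0.05 [309.48949136 239.20758489]
0.055 [309.55637378 237.54264941]
0.06 [309.62344862 235.87292399]
0.065 [309.69071671 234.19838792]
pl [0.02293827 0.08765923]
pr [ 0.02289773 -0.09078333]
(array([0.2076, 0.018 , 0.0032]), array([ 0.0089, -0.0142,  0.0008])) (array([0.2068, 0.0175, 0.0572]), array([ 0.0089, -0.0142,  0.0008]))
32.41789390667505
```

Converted, 0.207 m / 0.75 = 0.276, 0.018 m / 0.75 = 0.024, -0.014 rad / 6.2832 = -0.0022.

```bash
python3 -m pendant '[[0.0667,0.0067,0,0,0,0],[0.1333,0.0133,0,0,0,0],[0.2,0.0187,0,0,0,0],[0.2533,0.0227,0,0.0014,-0.0022,0.0002],[0.276,0.024,0,0.0014,-0.0022,0.0002]]';python3 -m pendant '[[0,0,0,0,0,0],[0,0,0,0,0,0]]'
python3 - <<'E'
from h import *
s=np.array([.6716,-.2369]);print(goal(0,0,.33,X=s),goal(0,0,.282,X=s))
E
```

```text
clock: 6.55
tcp_pos: [0.6717, -0.2335, 0.3194]
orientation: [-3.12, -0.289, 0.016]
contact_force: [-0.5, 0.5, 0.4]
grip_width: 0.0853
gripper_force: 0.0
clock: 6.75
tcp_pos: [0.6673, -0.236, 0.3197]
orientation: [-3.122, -0.284, 0.021]
contact_force: [-0.0, 0.2, 0.3]
grip_width: 0.0854
gripper_force: 0.0
(array([ 0.0039,  0.0016, -0.0104]), array([-0.0083,  0.0126, -0.0002])) (array([0.0046, 0.002 , 0.0376]), array([-0.0083,  0.0126, -0.0002]))
```

Converted, 0.038 m / 0.75 = 0.0507, 0.02 m / 0.75 = 0.0267, 0.013 rad / 6.2832 = 0.0021.

```bash
python3 -m pendant '[[0.0053,0.0027,0,-0.0013,0.0021,0],[0.0067,0.0027,0.0267,-0.0013,0.0021,0],[0.0067,0.0027,0.0507,-0.0013,0.0021,0],[0.0067,0.0027,0.0507,-0.0013,0.0021,0]]'
python3 - <<'E'
from h import *
s=np.array([.6716,-.2369]);print(goal(0,0,.282,X=s))
E
python3 -m pendant '[[0,0,0,0,0,0],[0,0,0,0,0,0],[0,0,0,0,0,0],[0,0,0,0,0,0],[0,0,0,0,0,0]]' 0.0 30; python3 -m pendant '[[0,0,0,0,0,0],[0,0,0,0,0,0],[0,0,0,0,0,0]]'; python3 -c "
from h import *
o=r.get_obs();print(bed(o['tcp_pos']),o['contact_force'],goal(0,0,.282,X=np.array([.6716,-.2369])))
p,d=grab_frame('side');cv2.imwrite('pics/s2.png',cv2.resize(p[130:250,250:410],None,fx=5,fy=5,interpolation=cv2.INTER_CUBIC))"
```

```text
clock: 7.15
tcp_pos: [0.6698, -0.2374, 0.2798]
orientation: [-3.128, -0.282, 0.006]
contact_force: [-0.9, -0.4, 0.4]
grip_width: 0.0852
gripper_force: 0.0
(array([ 0.0019, -0.0002, -0.0022]), array([-0.0016,  0.0035, -0.0018]))
clock: 7.65
tcp_pos: [0.672, -0.237, 0.2827]
orientation: [-3.129, -0.284, -0.001]
contact_force: [-1.9, 0.5, 2.2]
grip_width: 0.0176
gripper_force: 30.5
clock: 7.95
tcp_pos: [0.672, -0.237, 0.2826]
orientation: [-3.129, -0.284, -0.001]
contact_force: [-2.5, 0.8, 6.2]
grip_width: 0.0179
gripper_force: 30.8
[ 0.08332916 -0.02239785] [-2.50872532  0.76436069  6.22932839] (array([-0.0004, -0.0002,  0.0006]), array([-0.0001, -0.0007, -0.0007]))
```

View pics/s2.png

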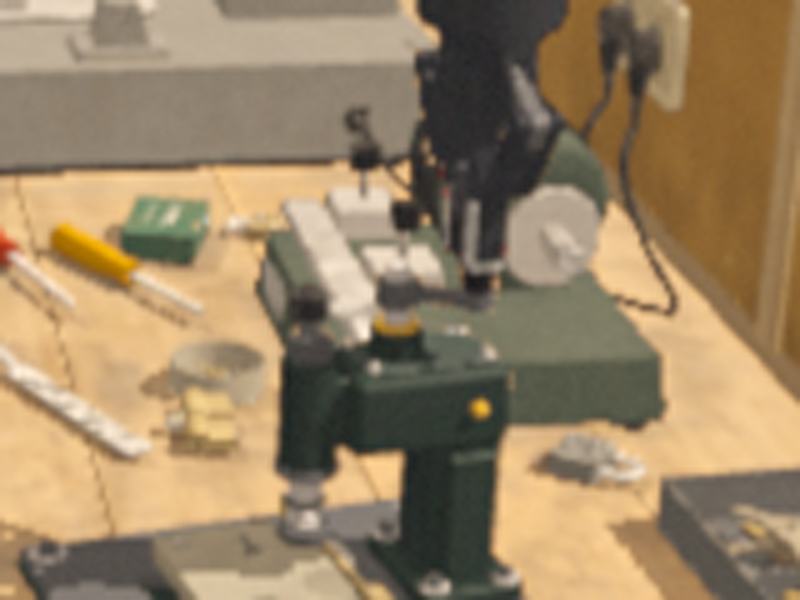

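```bash
cat > t.py <<'E'
from h import *
o=r.get_obs();b=bed(o["tcp_pos"])-[.048,0];f=o["contact_force"];fb=np.array([f[:2]@ex,f[:2]@ey]);n=b/np.linalg.norm(b)
print("r %.4f a %.1f tang %.2f rad %.2f z %.4f fz %.1f"%(np.linalg.norm(b),np.degrees(np.arctan2(-b[1],b[0])),-fb@np.array([n[1],-n[0]]),fb@n,o["tcp_pos"][2],f[2]))
E
python3 -m pendant '[[-0.0116,0.0132,0,0,0,0],[-0.0267,0.022,0,0,0,0],[-0.0437,0.0259,0,0,0,0],[-0.0612,0.0243,0,0,0,0],[-0.0773,0.0173,0,0,0,0]]'; python3 t.py
```

```text
clock: 8.5
tcp_pos: [0.6173, -0.2601, 0.2826]
orientation: [-3.128, -0.283, -0.005]
contact_force: [4.4, 5.0, 3.4]
grip_width: 0.018
gripper_force: 30.6
r 0.0419 a 122.7 tang 2.13 rad -6.29 z 0.2826 fz 3.4
```

Converted, -0.058 m / 0.75 = -0.0773, -0.0459 m / 0.75 = -0.0612.

```bash
python3 -m pendant '[[-0.0132,-0.0116,0,0,0,0],[-0.022,-0.0267,0,0,0,0],[-0.0259,-0.0437,0,0,0,0],[-0.0243,-0.0612,0,0,0,0],[-0.0173,-0.0773,0,0,0,0]]'>/dev/null; python3 t.py;  python3 -m pendant '[[0.0116,-0.0132,0,0,0,0],[0.0267,-0.022,0,0,0,0],[0.0437,-0.0259,0,0,0,0],[0.0612,-0.0243,0,0,0,0],[0.0773,-0.0173,0,0,0,0]]' >/dev/null; python3 t.py; python3 -c "
from h import *
p,d=grab_frame('side');cv2.imwrite('pics/s3.png',cv2.resize(p[190:270,260:360],None,fx=8,fy=7.5,interpolation=cv2.INTER_CUBIC))"
```

```text
r 0.0425 a -149.0 tang 1.08 rad -4.59 z 0.2826 fz 4.3
r 0.0427 a -58.6 tang 2.43 rad -3.11 z 0.2825 fz 8.8
```

View pics/s3.png

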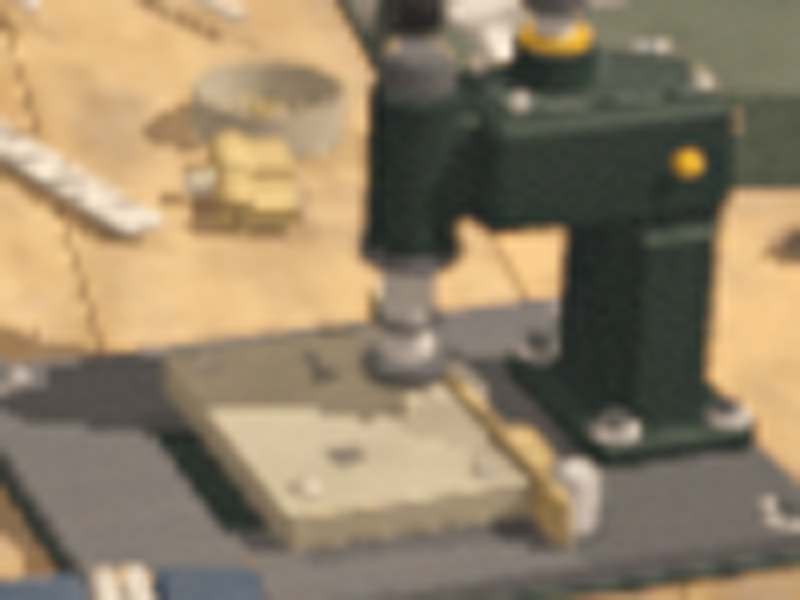

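Converted, 0.058 m / 0.75 = 0.0773, 0.0459 m / 0.75 = 0.0612.

```bash
python3 -m pendant '[[0.0132,0.0116,0,0,0,0],[0.022,0.0267,0,0,0,0],[0.0259,0.0437,0,0,0,0],[0.0243,0.0612,0,0,0,0],[0.0173,0.0773,0,0,0,0]]'>/dev/null; python3 t.py;  python3 -m pendant '[[-0.0116,0.0132,0,0,0,0],[-0.0267,0.022,0,0,0,0],[-0.0437,0.0259,0,0,0,0],[-0.0612,0.0243,0,0,0,0],[-0.0773,0.0173,0,0,0,0]]' >/dev/null; python3 t.py
```

```text
r 0.0420 a 30.3 tang 3.19 rad -2.72 z 0.2826 fz 9.5
r 0.0417 a 122.6 tang 2.80 rad -3.59 z 0.2826 fz 5.6
```

Converted, -0.058 m / 0.75 = -0.0773, -0.0459 m / 0.75 = -0.0612.

```bash
python3 -m pendant '[[-0.0132,-0.0116,0,0,0,0],[-0.022,-0.0267,0,0,0,0],[-0.0259,-0.0437,0,0,0,0],[-0.0243,-0.0612,0,0,0,0],[-0.0173,-0.0773,0,0,0,0]]'>/dev/null; python3 t.py; python3 -c "
from h import *
p,d=grab_frame('side');cv2.imwrite('pics/s4.png',cv2.resize(p[190:270,260:360],None,fx=8,fy=7.5,interpolation=cv2.INTER_CUBIC))"
```

```text
r 0.0425 a -147.9 tang 2.94 rad -4.70 z 0.2826 fz 4.7
```

View pics/s4.png

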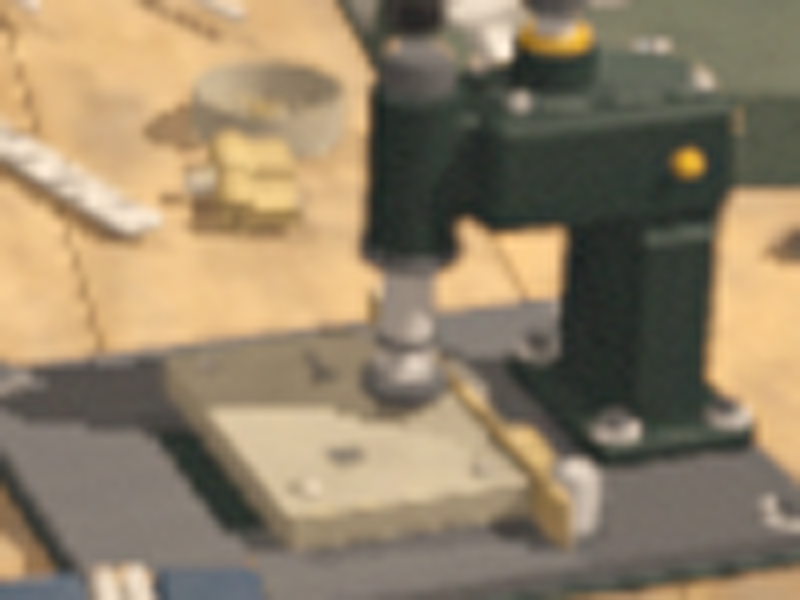

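Converted, 0.0328 m / 0.75 = 0.0437, 0.02 m / 0.75 = 0.0267.

```bash
python3 -m pendant '[[0.0116,-0.0132,0,0,0,0],[0.0267,-0.022,0,0,0,0],[0.0437,-0.0259,0,0,0,0]]'>/dev/null; python3 t.py; python3 -m pendant '[[0.0175,0.0016,0,0,0,0],[0.0336,0.0085,0,0,0,0]]' >/dev/null; python3 t.py
```

```text
r 0.0427 a -94.4 tang 1.47 rad -2.28 z 0.2826 fz 8.9
r 0.0427 a -58.5 tang 2.15 rad -2.17 z 0.2825 fz 10.6
```

Converted, 0.02 m / 0.75 = 0.0267, 0.0165 m / 0.75 = 0.022.

```bash
python3 -m pendant '[[0.0132,0.0116,0,0,0,0],[0.022,0.0267,0,0,0,0]]'>/dev/null; python3 t.py; python3 -m pendant '[[0.0039,0.0171,0,0,0,0]]'>/dev/null; python3 t.py
```

```text
r 0.0425 a -23.1 tang 3.22 rad -2.61 z 0.2825 fz 11.7
r 0.0424 a -5.5 tang 2.42 rad -1.76 z 0.2825 fz 11.5
```

Converted, 0.0252 m / 0.75 = 0.0336, 0.0131 m / 0.75 = 0.0175.

```bash
python3 -m pendant '[[-0.0016,0.0175,0,0,0,0],[-0.0085,0.0336,0,0,0,0]]' >/dev/null; python3 t.py
```

```text
r 0.0420 a 30.1 tang 2.73 rad -2.52 z 0.2826 fz 10.1
```

Converted, -0.02 m / 0.75 = -0.0267, 0.0165 m / 0.75 = 0.022.

```bash
python3 -m pendant '[[-0.0116,0.0132,0,0,0,0],[-0.0267,0.022,0,0,0,0]]' >/dev/null; python3 t.py
```

```text
r 0.0416 a 66.9 tang 4.03 rad -1.07 z 0.2826 fz 8.1
```

Converted, -0.0128 m / 0.75 = -0.0171, 0.0029 m / 0.75 = 0.0039.

```bash
python3 -m pendant '[[-0.0171,0.0039,0,0,0,0]]' >/dev/null; python3 t.py
```

```text
r 0.0415 a 85.1 tang 4.54 rad -0.85 z 0.2826 fz 7.2
```

Converted, -0.0066 m / 0.75 = -0.0088, -0.0001 m / 0.75 = -0.0001.

```bash
python3 -m pendant '[[-0.0088,-0.0001,0,0,0,0]]' >/dev/null; python3 t.py; python3 -c "
from h import *
p,d=grab_frame('side');cv2.imwrite('pics/s5.png',cv2.resize(p[190:270,260:360],None,fx=8,fy=7.5,interpolation=cv2.INTER_CUBIC))"; python3 t.py
```

```text
r 0.0415 a 95.1 tang 5.10 rad 0.39 z 0.2827 fz 5.3
r 0.0415 a 96.2 tang 2.40 rad 0.30 z 0.2826 fz 8.6
```

View pics/s5.png

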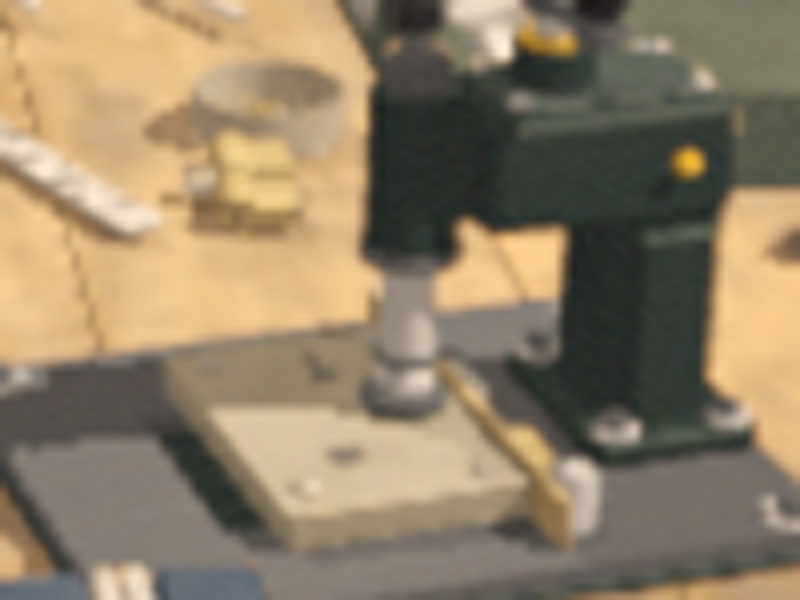

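Converted, -0.18 m / 0.75 = -0.24, -0.15 m / 0.75 = -0.2.

```bash
python3 -m pendant '[[0,0,0,0,0,0],[0,0,0,0,0,0],[0,0,0,0,0,0],[0,0,0,0,0,0],[0,0,0,0,0,0]]' 0.085; python3 -m pendant '[[0,0,-0.04,0,0,0],[0,0,-0.08,0,0,0],[0,0,-0.1333,0,0,0],[0,0,-0.16,0,0,0],[0,0,-0.16,0,0,0]]'; python3 -m pendant '[[-0.0667,0,0,0,0,0],[-0.1333,0,0,0,0,0],[-0.2,0,0,0,0,0],[-0.24,0,0,0,0,0],[-0.24,0,0,0,0,0]]'
python3 - <<'E'
from h import *
W=cloud("top",grab_frame("top")[1]);Z=W[...,2];B=bed(W)
m=(np.hypot(B[...,0]-.048,B[...,1])<.06)&(np.hypot(B[...,0]-.048,B[...,1])>.028)&(Z>.222)&(Z<.25)
b=bed(np.mean(W[m],0))-[.048,0];print("crank a",np.degrees(np.arctan2(-b[1],b[0])),m.sum())
p,d=grab_frame('side');cv2.imwrite('pics/s6.png',cv2.resize(p[190:270,260:360],None,fx=8,fy=7.5,interpolation=cv2.INTER_CUBIC))
a=cv2.imread('pics/s5.png').astype(int);q=cv2.imread('pics/s6.png').astype(int)
print("foot/lock region change",abs(a-q)[250:560,160:620].mean())
E
```

```text
clock: 13.05
tcp_pos: [0.6364, -0.263, 0.2814]
orientation: [-3.128, -0.283, 0.002]
contact_force: [0.4, -0.3, 1.3]
grip_width: 0.0846
gripper_force: 0.0
clock: 13.55
tcp_pos: [0.6377, -0.2635, 0.4062]
orientation: [3.126, 0.283, 0.01]
contact_force: [0.3, -0.4, -1.1]
grip_width: 0.0851
gripper_force: 0.0
clock: 14.05
tcp_pos: [0.4548, -0.2975, 0.4013]
orientation: [-3.129, -0.274, 0.005]
contact_force: [0.3, 0.3, -0.1]
grip_width: 0.0851
gripper_force: 0.0
crank a 73.53482532262886 68
foot/lock region change 1.825345956054231
```

```bash
python3 -m pendant '[[0,0,0,0,0,0],[0,0,0,0,0,0]]'>/dev/null
python3 - <<'E'
from h import *
p,d=grab_frame("top");W=cloud("top",d);Z=W[...,2];B=bed(W)
m=(np.hypot(B[...,0]-.048,B[...,1])<.07)&(Z>.215)&(Z<.25)
b=B[m]-[.048,0];print(m.sum(),b.min(0),b.max(0),b.mean(0),Z[m].max());mm=b.mean(0);print(np.hypot(*mm),np.degrees(np.arctan2(-mm[1],mm[0])))
v,u=np.nonzero(m);print(u.min(),u.max(),v.min(),v.max())
cv2.imwrite('pics/t3.png',cv2.resize(p[130:262,250:368],None,fx=4.5,fy=4.5,interpolation=cv2.INTER_CUBIC))
E
```

```text
72 [ 0.00351928 -0.04990777] [ 0.02178987 -0.03124802] [ 0.01137536 -0.03935112] 0.24338271261253316
0.04096228812496438 73.87682805025074
320 328 148 157
```

View pics/t3.png

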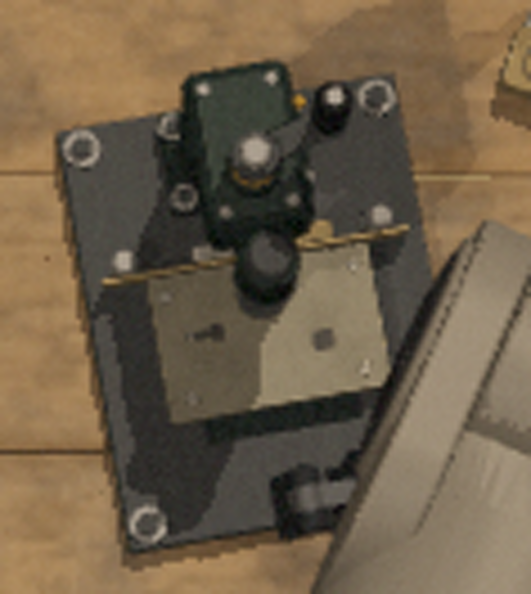

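The sleeve settled back about 22° when I let go, to 73.7°. Load above what friction holds must have unwound it, so I'll regrip and re-check the force.

```bash
python3 -c "
from h import *
print(goal(.0598,-.04,.33),goal(.0598,-.04,.282))"
```

```text
(array([ 0.1949, -0.0008,  0.0713]), array([-0.001 ,  0.0003,  0.0012])) (array([ 0.1949, -0.0008,  0.1193]), array([-0.001 ,  0.0003,  0.0012]))
```

The rows are not in the units I measure in: shifts go in shares of 0.75 m and turns go in shares of 2 pi rad. I convert before sending: 0.195 m / 0.75 = 0.26, 0.15 m / 0.75 = 0.2.

```bash
python3 -m pendant '[[0.0667,0,0,0,0,0],[0.1333,0,0,0,0,0],[0.2,0,0,0,0,0],[0.26,-0.0013,0.0267,0,0,0],[0.26,-0.0013,0.08,0,0,0]]'>/dev/null;python3 -m pendant '[[0,0,0,0,0,0],[0,0,0,0,0,0],[0,0,0,0,0,0]]'; python3 -c "
from h import *
print(goal(.0598,-.04,.282))"
```

```text
clock: 15.2
tcp_pos: [0.6512, -0.2604, 0.3444]
orientation: [3.128, 0.281, 0.004]
contact_force: [0.5, 0.0, 0.3]
grip_width: 0.0852
gripper_force: 0.0
(array([ 0.001 , -0.0018,  0.0624]), array([ 0.0014, -0.0024, -0.002 ]))
```

Converted, 0.062 m / 0.75 = 0.0827, 0.045 m / 0.75 = 0.06.

```bash
python3 -m pendant '[[0.0013,-0.0013,0.0267,0,0,0],[0.0013,-0.0013,0.06,0,0,0],[0.0013,-0.0013,0.0827,0,0,0],[0.0013,-0.0013,0.0827,0,0,0],[0.0013,-0.0013,0.0827,0,0,0]]'; python3 t.py; python3 -m pendant '[[0,0,0,0,0,0],[0,0,0,0,0,0],[0,0,0,0,0,0],[0,0,0,0,0,0],[0,0,0,0,0,0]]' 0.0 30; python3 -m pendant '[[0,0,0,0,0,0],[0,0,0,0,0,0],[0,0,0,0,0,0]]'>/dev/null; python3 t.py
```

```text
clock: 15.7
tcp_pos: [0.6523, -0.259, 0.2823]
orientation: [3.128, 0.282, 0.004]
contact_force: [-0.2, -0.0, 0.1]
grip_width: 0.0849
gripper_force: 0.0
r 0.0422 a 73.5 tang -0.16 rad -0.08 z 0.2823 fz 0.1
clock: 16.2
tcp_pos: [0.6521, -0.2582, 0.2803]
orientation: [-3.128, -0.284, -0.001]
contact_force: [-0.6, 0.3, 1.4]
grip_width: 0.0176
gripper_force: 31.2
r 0.0414 a 73.3 tang -0.52 rad 0.14 z 0.2803 fz 3.5
```

Converted, -0.0029 m / 0.75 = -0.0039, 0.0008 m / 0.75 = 0.0011.

```bash
for i in 1; do python3 -m pendant '[[-0.0039,0.0011,0,0,0,0]]'>/dev/null; python3 t.py; python3 -m pendant '[[-0.0039,0.0008,0,0,0,0]]'>/dev/null; python3 t.py; python3 -m pendant '[[-0.004,0.0005,0,0,0,0]]'>/dev/null; python3 t.py; done
```

```text
r 0.0413 a 75.8 tang 4.86 rad 1.03 z 0.2803 fz 2.6
r 0.0414 a 80.4 tang 3.62 rad -0.16 z 0.2803 fz 1.9
r 0.0414 a 85.1 tang 4.61 rad -0.74 z 0.2802 fz 2.7
```

Converted, 0.0008 m / 0.75 = 0.0011, 0.0004 m / 0.75 = 0.0005.

```bash
python3 -m pendant '[[0,0,0,0,0,0],[0,0,0,0,0,0]]'>/dev/null; python3 t.py; python3 -m pendant '[[0.0005,0,0,0,0,0],[0.0011,0,0,0,0,0],[0.0011,0,0,0,0,0]]'>/dev/null; python3 t.py;  python3 -m pendant '[[0.0005,0,0,0,0,0],[0.0011,0,0,0,0,0],[0.0011,0,0,0,0,0]]'>/dev/null; python3 t.py
```

```text
r 0.0414 a 86.0 tang 2.30 rad -2.09 z 0.2802 fz 3.8
r 0.0415 a 85.3 tang 0.78 rad -1.21 z 0.2802 fz 5.0
r 0.0415 a 84.1 tang 0.07 rad -2.13 z 0.2802 fz 5.5
```

Converted, -0.18 m / 0.75 = -0.24, -0.15 m / 0.75 = -0.2.

```bash
python3 -m pendant '[[0,0,0,0,0,0],[0,0,0,0,0,0],[0,0,0,0,0,0],[0,0,0,0,0,0],[0,0,0,0,0,0]]' 0.085; python3 -m pendant '[[0,0,-0.04,0,0,0],[0,0,-0.08,0,0,0],[0,0,-0.1333,0,0,0],[0,0,-0.16,0,0,0],[0,0,-0.16,0,0,0]]'>/dev/null; python3 -m pendant '[[-0.0667,0,0,0,0,0],[-0.1333,0,0,0,0,0],[-0.2,0,0,0,0,0],[-0.24,0,0,0,0,0],[-0.24,0,0,0,0,0]]'>/dev/null;python3 -m pendant '[[0,0,0,0,0,0],[0,0,0,0,0,0]]'
python3 - <<'E'
from h import *
p,d=grab_frame("top");W=cloud("top",d);Z=W[...,2];B=bed(W)
m=(np.hypot(B[...,0]-.048,B[...,1])<.07)&(Z>.215)&(Z<.25)
mm=B[m].mean(0)-[.048,0];print(m.sum(),np.hypot(*mm),np.degrees(np.arctan2(-mm[1],mm[0])))
m=(Z>.025)&(Z<.033)&(B[...,0]<-.03)&(B[...,0]>-.09)&(B[...,1]>-.1)&(B[...,1]<.1);print(B[m].min(0),B[m].max(0))
E
```

```text
clock: 18.1
tcp_pos: [0.645, -0.2614, 0.2796]
orientation: [-3.128, -0.283, 0.001]
contact_force: [-1.0, -1.1, -0.3]
grip_width: 0.0847
gripper_force: 0.0
clock: 19.3
tcp_pos: [0.4692, -0.293, 0.3994]
orientation: [-3.127, -0.286, 0.0]
contact_force: [0.5, 0.4, -0.4]
grip_width: 0.0847
gripper_force: 0.0
74 0.04093947713071661 77.87543233693012
[-0.06432441 -0.0647423 ] [-0.03005238  0.06439433]
```

```bash
python3 -c "
from bench import r
print(r.hand_in())"
```

```text
the job is handed in; nothing more can be done
None
```

I handed the job in with the lock square against both pins, the foot bearing at about 40 N (estimated from the crank force, not measured directly) and the crank released; I viewed 12 pictures, two over the limit of 10, and the hand-in returned no verdict.

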